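Shift the shoe finisher into third gear

TASK

Shift the bench shoe finisher into third gear: with the outside of the fingers, push the gear lever through its H-shaped gate, from wherever it stands in the left-hand leg across to the right-hand leg and then forward, away from you, until it is fully home in the far right slot, and leave it there. Just push: do not take the knob between the fingers, do not force the lever, and do not go into fourth (the near right slot) on the way. Leave everything else on the bench where it stands.

Things in the scene. Friction and masses are not known exactly. Their poses are not given: they have to be found in the camera images.
- finisher: Blue bench-top shoe finisher, fixed. Origin: on the bench, below the middle of the H gate. x: its forward direction (away from the robot, within 0.35 rad of world x), y its left, z up. Selector box 150 mm (x) by 170 mm (y), centred on the origin. Motor and two wheels lie beyond it, x = 90 to 210, y = -180 to 180, top 138 mm. Lever pivot: 24 mm above the origin.
- gate (a point): Middle of the H gate's crossbar, on the upper face of the steel gate plate (10 mm thick, top 104 mm above the bench); axes as the finisher's. Two legs along x at y = +20 mm (left) and -20 mm (right), x = -29 to 29 mm, joined by the crossbar along y at x = 0. All openings 16 mm wide, corners rounded 4 mm.
- third_slot (a point): Far end of the third slot, in the gate plate's upper face (29 mm forward, 20 mm right of the gate's middle). Slots carry 1 to 4 punched dots: first far left, second near left, third far right, fourth near right.
- knob: Black ball knob, 42 mm across, on the gear lever, a 10 mm steel stem. Origin: centre of the ball, 146 mm from the lever's pivot (170 mm above the bench when upright); it swings about 40 mm forward or back and 35 mm left or right of upright. No spring: the lever stays where it is left. Moving it takes about 3 N at the knob.
- lever_across (a joint): Sideways lean of the gear lever, rad: negative to the finisher's left (+y), positive to its right (-y). Left leg: about -0.28 to -0.21 (centre -0.245); right leg: 0.21 to 0.28 (centre 0.245, stop 0.28). It starts in the left leg.
- lever_fore (a joint): Forward lean of the gear lever, rad: positive forward (finisher's +x), negative back. 0 = on the crossbar; the lever can go across only when this is within about 0.035 of 0. Stops at -0.27 and +0.27 (slot ends). It starts anywhere between -0.26 and 0.26: in first, in second, or between.
- tin: Bystander: shut polish tin, steel, 74 mm across, 25 mm high. Origin: centre of its underside.
- jar: Bystander: amber glass jar, 54 mm across, 62 mm high. Origin: centre of its underside.
- bottle: Bystander: yellow cleaner bottle, 58 mm across, 155 mm high. Origin: centre of its underside.
- brush: Bystander: wooden shoe brush, 150 x 50 x 42 mm, long along its x, bristles down. Origin: centre of its underside.
- heel_a: Bystander: light brown heel blank, D-shaped, 70 x 60 x 10 mm. Origin: on its underside.
- heel_b: Bystander: a second heel blank, the same.
- shoe_last: Bystander: wooden shoe last, 215 x 50 mm, 60 mm high, long along its x. Origin: on its underside.

How it is judged:
On the way:
1. the lever has gone across into the right leg of the gate (value of joint lever_across above 0.19 rad and value of joint lever_fore between -0.12 and 0.12 rad), for 0.1 s.
At the end, for the whole second after the job is handed in: The lever stands still in the third (far right) slot: sideways lean above 0.19 rad and forward lean above 0.235 rad (the stop is at 0.27) (value of joint lever_across above 0.19 rad and value of joint lever_fore above 0.235 rad and velocity of joint lever_fore between -0.05 and 0.05 rad/s); the robot touches nothing.
It fails at once if the lever went into fourth (right leg, more than 0.13 rad back) (value of joint lever_across above 0.15 rad and value of joint lever_fore below -0.13 rad).
It fails at once if the knob was taken between the fingers instead of pushed from outside (contact force between the fingers and knob above 0.5 N and (distance between the grasp point and knob below 0.022 m or (horizontal distance between the grasp point and knob below 0.015 m and distance between the grasp point and knob below 0.035 m))).
It fails at once if the lever was forced (more than 40 N on it) (contact force between any of the fingers, the arm and knob above 40 N).
It fails at once if another thing on the bench was lifted or shifted by more than 20 mm (distance of any of tin, jar, bottle, brush, heel_a, heel_b, shoe_last from where it was at the start of the episode above 0.02 m).
It also fails if it takes over 58 s, if anything falls off the work surface, if the arm or the gripper's body presses on something with over 40 N, if the wrist force passes 120 N, or if a joint passes its speed limit or range.

ROBOT

A 6-joint arm with a two-finger parallel gripper is mounted at the origin on the work surface. World frame = base frame: x ahead of the robot, y to its left, z up, the work surface at z = 0. Lengths are in m, angles in rad, forces in N, time in s.
With the tool pointing down it reaches from about 0.35 to 0.85 m from the base axis. Payload 8.1 kg.
Tool frame: the origin (TCP) lies midway between the tips of the shut fingers; the grasp point (between the pads) lies 19 mm behind it; z points along the fingers, y is the line along which they close (so a half turn about z gives the same grasp; the last joint's range is limited). The gripper opens to 93 mm and grips with 3 to 60 N. Pads are 15 mm wide; open, the fingers measure 128 mm over their backs; the gripper's body (75 mm by 188 mm) begins 65 mm behind the grasp point.
Start: joints at [1.069, 0.13, 1.488, -0, 1.523, -0.085], TCP at [0.243, 0.549, 0.219] pointing down, gripper open.
Joint ranges: [-2.96, 2.96], [-0.89, 2.26], [0.02, 2.5], [-1.34, 4.48], [0, 2.73], [-2.66, 2.66]. Speed limits (rad/s): [2.39, 2.39, 2.79, 3.14, 3.14, 3.14].

INTERFACE

Orientations are given as a unit quaternion [x, y, z, w].
In Python, from plant import env gives the robot as it stands. The module is installed in compiled form; this text tells all that it offers.
- The arm moves only by the tool drive_tool, never from a script. Its argument "rows" is a list of rows, each a list of 7 numbers: the shift along the tool's x, y, z in units of 25 mm (1.0 is 25 mm), then the turn, a rotation vector about the tool's x, y, z in units of 6 degrees (1.0 is 6 degrees), then the opening, from 0 (shut) to 1 (fully open). In form: [[dx, dy, dz, wx, wy, wz, grip], ...]. A call has 1 to 20 rows; each row is the pose to reach, as a shift and turn from the pose commanded when the call began, along the tool's axes at that moment; what a row does not reach only later rows make up. A row lasts 1/12 s, in which the tool goes at most 41.7 mm and 7.16 degrees, less where a joint would pass 70% of its speed; a pose out of reach is approached as far as the arm can. A call with a gripper value outside its range is refused whole. The fingers move at their own pace and stop on an object; "squeeze" is the grip in N (left out, the last holds). Time passes only in rows, so rows that repeat a pose let the fingers close. It gives the time, the measured TCP pose, the force and the opening at its end, in the units of the state.
- env.get_state(): the state, without advancing time (a new reading comes with each control period).
- env.read_camera(name): name is "side" or "top"; returns (picture, depth): 384x512x3 uint8, red, green, blue; 384x512 float32, m along the optical axis (not along the pixel's ray), 0 where there is no reading.
- env.camera_model(name): a dict with "fx", "fy", "cx", "cy" (pixels), "k1" (the pictures are not rectified: a ray, as slopes to the right and down, at radius r is drawn at 1 + k1 r^2 times it, then the intrinsics apply), "extrinsics" (4x4, takes a point from world to camera coordinates). Camera axes: x right, y up, looking along -z (the intrinsics and any distortion apply to the point x, -y, -z); pixel columns grow to the right and rows downward; lengths in m; the calibration is good to about 2 mm. A picture is of the moment at which its call begins. camera_model takes no time and is no camera call.
- env.finish_job(): hands the job in, once; it reports no verdict.
Trained networks look in the newest picture that a camera, given by its name, has taken for a name from the list of things; names that differ only in an ending like _2 or _b are one class to them, and where a whole thing is asked for, a point or a joint stands for the part that bears it (a point fixed in the world has none). Each returns a list of dicts, best first, with "p" (0 to 1); they miss things now and then, are a little off and sometimes report something else, mostly with a low value. They report only what shows in the picture. A call takes as long as a camera call.
- env.search_frame(target, camera): "rect" ([centre column, centre row, width, height] as shares, 0 to 1, of the picture: columns of its width, rows of its height, round what is visible of it).
The state is a dict: "clock": time; "joint_pos": joint angles; "joint_vel": joint speeds; "joint_efforts": joint torques, N m; "tool_pos": TCP position; "tool_rot": TCP orientation; "ft_force": force on the tool from outside, world axes, zero at the start; "ft_torque": the same for the moment, N m; "gripper_width": finger opening in m.
Only numpy, scipy, OpenCV 4.12 (cv2) and the standard library are available. Lean on these libraries where they do the work, as an engineer would, in place of code of your own. Each camera call takes 0.05 s, during which the arm holds its last target. There are 200 camera calls.

## Working session

There is one attempt and no reset: what is moved stays moved. The work goes in short steps, Python scripts to look and compute and a tool call to move; the robot and the scene stay as the last step left them, time stands still between calls to the robot, and variables do not carry over. Pictures are saved under pics/ and viewed, on a budget of 10 in all, crops included, one or two more only if the job needs it, and the job is handed in when it is done.

Besides the shell and the picture viewer there is one more tool, called after "Emit:" as name(argument=value, ...), one argument or row to a line, values as JSON. drive_tool: Moves the arm, as the interface text tells. Its arguments: {"type":"object","properties":{"rows":{"type":"array"},"squeeze":{"type":"number"}},"required":["rows"]}

```bash
mkdir -p pics
cat > h.py <<'E'
import numpy as np, cv2
from plant import env
def cloud(name,d):
    m=env.camera_model(name); v,u=np.mgrid[0:384,0:512].astype(float)
    xd=(u-m['cx'])/m['fx']; yd=(v-m['cy'])/m['fy']; x,y=xd.copy(),yd.copy()
    for _ in range(15):
        s=1+m['k1']*(x*x+y*y); x,y=xd/s,yd/s
    P=np.stack([x*d,-y*d,-d,np.ones_like(d)],-1)
    return (P@np.linalg.inv(m['extrinsics']).T)[...,:3]
def shot(name,tag):
    p,d=env.read_camera(name); cv2.imwrite(f'pics/{tag}.png',p[...,::-1]); return p,d,cloud(name,d)
E
python3 - <<'E'
from h import *
for n in('top','side'):
    p,d,C=shot(n,n+'0'); np.savez(n+'0.npz',p=p,d=d,C=C)
    m=env.camera_model(n); print(n,np.linalg.inv(m['extrinsics'])[:3].round(3).tolist())
    for t in('knob','finisher'):
        for r in env.search_frame(t,n)[:2]:
            c=r['rect']; u,v=c[0]*512,c[1]*384; print(t,round(r['p'],2),[round(x) for x in(u,v,c[2]*512,c[3]*384)],C[int(v),int(u)].round(3))
s=env.get_state(); print(s['clock'],s['tool_pos'],s['tool_rot'])
E
```

```text
top [[-0.028, 0.988, -0.152, 0.392], [-0.999, -0.024, 0.028, 0.052], [0.024, 0.152, 0.988, 1.061]]
knob 0.62 [242, 185, 16, 17] [0.537 0.062 0.181]
finisher 0.91 [247, 148, 155, 147] [0.636 0.05  0.105]
side [[0.969, 0.152, -0.195, 0.374], [-0.247, 0.602, -0.759, -0.602], [0.002, 0.784, 0.621, 0.653]]
knob 0.92 [256, 185, 18, 32] [0.545 0.036 0.156]
finisher 0.88 [306, 209, 155, 121] [ 0.651 -0.011  0.102]
0.3 [0.24278177 0.54847154 0.21825567] [ 2.06899095e-01  9.78362230e-01 -3.21539125e-04 -8.68176855e-05]
```

```bash
cd pics; python3 -c "
import cv2,numpy as np
cv2.imwrite('b0.png',cv2.resize(np.vstack([cv2.imread('top0.png'),cv2.imread('side0.png')]),None,fx=.78,fy=.78))"
```

```text
(no output)
```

View pics/b0.png

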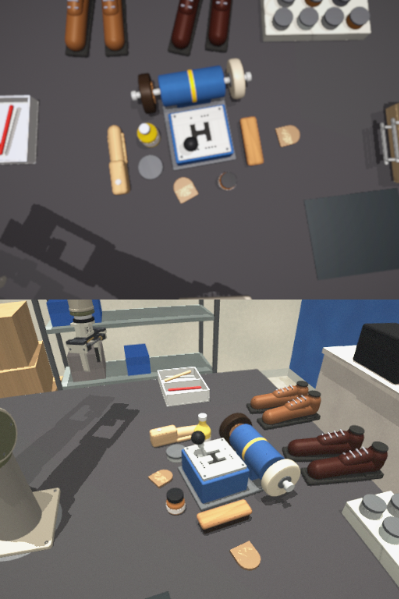

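The two pictures are stacked. In the top half the knob is at about (190,143), at the near left of the gate, so the lever is near second gear. The bottle, tin and last stand on the finisher's left, the brush on its right, and a heel and the jar on the near side. Next I fit the gate and the knob.

```bash
cat >> h.py <<'E'
from scipy.optimize import least_squares
def knobfit(p,C,guess,extr=None):
    m=(np.linalg.norm(C-guess,axis=-1)<.045)&(p.max(-1)<75)&(C[...,2]>guess[2]-.02)
    Q=C[m]
    r=least_squares(lambda c:np.linalg.norm(Q-c,axis=1)-.021,guess,loss='soft_l1',f_scale=.002)
    return r.x,len(Q),np.sqrt(np.mean(r.fun**2))
E
python3 - <<'E'
from h import *
for n in('top','side'):
    z=np.load(n+'0.npz');p,C=z['p'],z['C']
    g=np.array([.537,.055,.165]); print(n,knobfit(p,C,g))
    m=(C[...,2]>.088)&(C[...,2]<.115)&(np.linalg.norm(C[...,:2]-[.56,.045],axis=-1)<.14)
    m&=~((p[...,2].astype(int)-p[...,0]>60))  # drop blue
    k=cv2.morphologyEx(m.astype(np.uint8),cv2.MORPH_OPEN,np.ones((3,3)))
    n_,l,st,_=cv2.connectedComponentsWithStats(k); i=1+np.argmax(st[1:,4]); Q=C[l==i]
    print('plate z',np.median(Q[:,2]),cv2.minAreaRect((Q[:,:2]*1000).astype(np.float32)),len(Q))
    # dark gate pixels
    c=cv2.resize(p[140:230,190:310] if n=='top' else p[140:240,210:330],None,fx=5,fy=5,interpolation=cv2.INTER_CUBIC)
    cv2.imwrite(f'pics/z_{n}.png',c[...,::-1])
# obstacles heights near the gate
z=np.load('top0.npz')['C']
for t in('bottle','jar','tin','shoe_last','brush','heel_a'):
    for r in env.search_frame(t,'top')[:2]:
        c=r['rect']; print(t,round(r['p'],2),z[int(c[1]*384),int(c[0]*512)].round(3))
E
cd pics; python3 -c "
import cv2,numpy as np
a,b=cv2.imread('z_top.png'),cv2.imread('z_side.png')
cv2.imwrite('z.png',cv2.resize(np.vstack([a,b]),None,fx=.63,fy=.63))"
```

```text
top (array([0.54163478, 0.05714391, 0.15939411]), 230, np.float64(0.001266997313994032))
plate z 0.10246370311969155 ((586.6853637695312, 28.424461364746094), (143.95584106445312, 156.59193420410156), 8.637578964233398) 3911
side (array([0.54510365, 0.05680622, 0.1600144 ]), 219, np.float64(0.0010335332954237073))
plate z 0.10322910933698598 ((587.0051879882812, 27.139633178710938), (137.81959533691406, 153.40113830566406), 8.277301788330078) 2542
bottle 0.68 [0.582 0.173 0.127]
jar 0.65 [ 0.444 -0.051  0.061]
jar 0.44 [0.496 0.182 0.023]
shoe_last 0.76 [0.519 0.272 0.046]
brush 0.81 [ 0.572 -0.13   0.042]
heel_a 0.94 [0.429 0.079 0.008]
heel_a 0.94 [ 0.583 -0.249  0.006]
```

View pics/z.png

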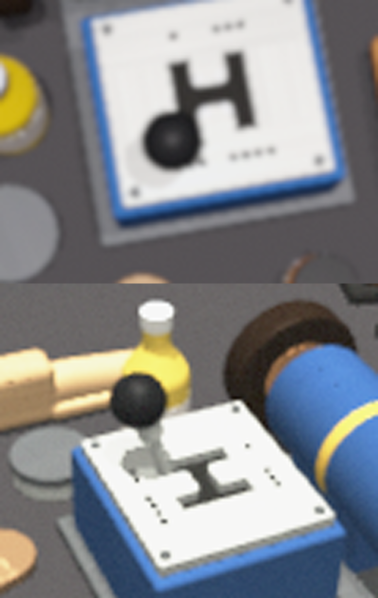

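Emit:
drive_tool(
  rows=[
    [-17.15, -14.2, 0, 0, 0, -5.4, 0],
    [-17.15, -14.2, 0, 0, 0, -5.4, 0],
    [-17.15, -14.2, 0, 0, 0, -5.4, 0],
    [-17.15, -14.2, 0, 0, 0, -5.4, 0],
    [-17.15, -14.2, 0, 0, 0, -5.4, 0],
    [-17.15, -14.2, 0, 0, 0, -5.4, 0],
    [-17.15, -14.2, 0, 0, 0, -5.4, 0],
    [-17.15, -14.2, 0, 0, 0, -5.4, 0],
    [-17.15, -14.2, 0, 0, 0, -5.4, 0],
    [-17.15, -14.2, 0, 0, 0, -5.4, 0],
    [-17.15, -14.2, 0, 0, 0, -5.4, 0],
    [-17.15, -14.2, 0, 0, 0, -5.4, 0],
    [-17.15, -14.2, 0, 0, 0, -5.4, 0],
    [-17.15, -14.2, 0, 0, 0, -5.4, 0],
    [-17.15, -14.2, 0, 0, 0, -5.4, 0],
    [-17.15, -14.2, 0, 0, 0, -5.4, 0],
    [-17.15, -14.2, 0, 0, 0, -5.4, 0],
    [-17.15, -14.2, 0, 0, 0, -5.4, 0],
  ],
)

```text
clock: 2.1
tool_pos: [0.4908, 0.0516, 0.2187]
tool_rot: [-0.075, 0.997, 0.0, -0.0]
ft_force: [0.0, 0.5, -1.4]
gripper_width: 0.0007
```

Emit:
drive_tool(
  rows=[
    [0, 0, 1.4, 0, 0, 0, 0],
    [0, 0, 2.76, 0, 0, 0, 0],
    [0, 0, 2.76, 0, 0, 0, 0],
    [0, 0, 2.76, 0, 0, 0, 0],
  ],
)

```text
clock: 2.43
tool_pos: [0.4891, 0.0516, 0.1482]
tool_rot: [-0.075, 0.997, 0.0, -0.002]
ft_force: [-0.4, 0.3, 1.4]
gripper_width: 0.0005
```

```bash
cat > chk.py <<'E'
import sys
from h import *
G=np.array([.587,.028]); a=.148; R=np.array([[np.cos(a),np.sin(a)],[-np.sin(a),np.cos(a)]])
g=np.array([float(x) for x in sys.argv[2:4]])/1000  # knob guess, finisher frame mm
s=env.get_state(); print('tcp',(R@(s['tool_pos'][:2]-G)*1000).round(1),round(s['tool_pos'][2],4),'F',np.round(s['ft_force'],1),'t',s['clock'])
for n in('top','side'):
    p,d,C=shot(n,sys.argv[1]+n)
    gw=np.append(R.T@g+G,.164)
    try:
        k,N,e=knobfit(p,C,gw); q=R@(k[:2]-G); print(n,'knob',(q*1000).round(1),k[2].round(4),N,round(e*1000,2),'fore',np.arcsin(np.clip(q[0]/.146,-1,1)).round(3),'across',np.arctan2(-q[1],k[2]-.024).round(3))
    except Exception as x: print(n,x)
E
python3 chk.py a -39 35
cd pics; python3 -c "
import cv2,numpy as np
a,b=cv2.imread('atop.png')[120:240,180:310],cv2.imread('aside.png')[120:240,190:320]
cv2.imwrite('a.png',cv2.resize(np.hstack([a,b]),None,fx=3,fy=3))"
```

```text
tcp [-93.3  37.7] 0.1482 F [-0.4  0.3  1.4] t 2.4333
top knob [-39.  35.] 0.164 0 nan fore -0.27 across -0.245
side knob [-37.1  34.9] 0.1603 160 1.15 fore -0.257 across -0.251
  return _methods._mean(a, axis=axis, dtype=dtype,
  ret = ret.dtype.type(ret / rcount)
```

View pics/a.png

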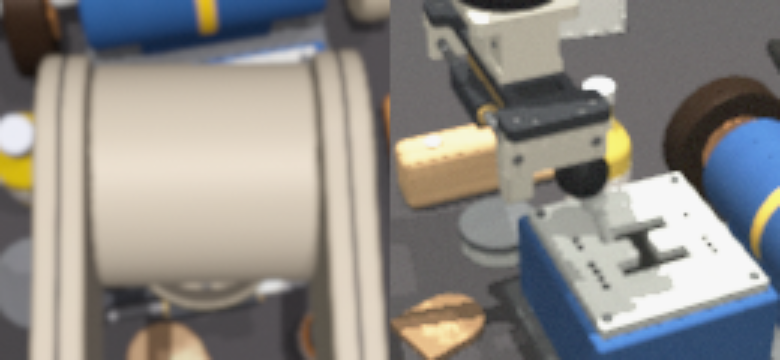

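The top view is blocked by the arm. The side view shows the knob at about (585,178) with the shut fingers just on its near side. I start the push forward.

Emit:
drive_tool(
  rows=[
    [-0.5, 0, 0, 0, 0, 0, 0],
    [-0.9, 0, 0, 0, 0, 0, 0],
    [-1.05, 0, 0, 0, 0, 0, 0],
    [-1.2, 0, 0, 0, 0, 0, 0],
    [-1.35, 0, 0, 0, 0, 0, 0],
    [-1.5, 0, 0, 0, 0, 0, 0],
    [-1.65, 0, 0, 0, 0, 0, 0],
    [-1.8, 0, 0, 0, 0, 0, 0],
    [-1.95, 0, 0, 0, 0, 0, 0],
    [-2.1, 0, 0, 0, 0, 0, 0],
    [-2.2, 0, 0, 0, 0, 0, 0],
    [-2.25, 0, 0, 0, 0, 0, 0],
    [-2.25, 0, 0, 0, 0, 0, 0],
  ],
)

```text
clock: 3.62
tool_pos: [0.5471, 0.0588, 0.1495]
tool_rot: [-0.074, 0.997, -0.0, 0.0]
ft_force: [-1.7, 0.3, 2.1]
gripper_width: 0.0006
```

```bash
python3 chk.py b -8 35 2>/dev/null
```

```text
tcp [-34.9  36.4] 0.1495 F [-1.7  0.3  2.1] t 3.6167
top knob [-8. 35.] 0.164 0 nan fore -0.055 across -0.245
side knob [-3.7 36.3] 0.165 111 1.34 fore -0.026 across -0.252
```

Emit:
drive_tool(
  rows=[
    [-0.1, 0, 0, 0, 0, 0, 0],
    [-0.16, 0, 0, 0, 0, 0, 0],
    [-0.16, 0, 0, 0, 0, 0, 0],
    [-0.16, 0, 0, 0, 0, 0, 0],
  ],
)

```text
clock: 4.05
tool_pos: [0.5509, 0.0594, 0.1496]
tool_rot: [-0.074, 0.997, 0.0, 0.0]
ft_force: [-2.2, -0.5, 1.6]
gripper_width: 0.0008
```

```bash
python3 chk.py c -2 35 2>/dev/null
cd pics; python3 -c "
import cv2
cv2.imwrite('c.png',cv2.resize(cv2.imread('cside.png')[140:240,200:320],None,fx=5,fy=5))"
```

```text
tcp [-31.1  36.4] 0.1496 F [-2.2 -0.5  1.6] t 4.05
top knob [-2. 35.] 0.164 0 nan fore -0.014 across -0.245
side knob [ 0.  36.2] 0.165 104 1.26 fore 0.0 across -0.252
```

View pics/c.png

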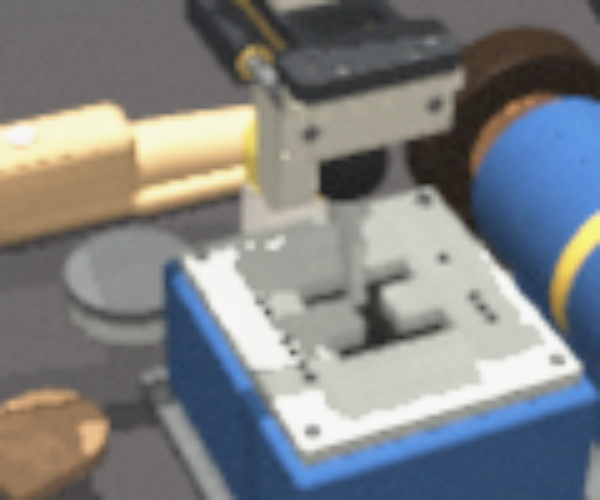

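The stem, at about (355,275), stands level with the crossbar. I retreat, go round the knob's left side, then push across.

Emit:
drive_tool(
  rows=[
    [0.6, 0, 0, 0, 0, 0, 0],
    [1.2, 0, 0, 0, 0, 0, 0],
    [1.2, 0, 0, 0, 0, 0, 0],
    [1.2, 1.0, 0, 0, 0, 0, 0],
    [1.2, 1.9, 0, 0, 0, 0, 0],
    [1.2, 1.9, 0, 0, 0, 0, 0],
    [0.2, 1.9, 0, 0, 0, 0, 0],
    [-0.6, 1.9, 0, 0, 0, 0, 0],
    [-1.24, 1.9, 0, 0, 0, 0, 0],
    [-1.24, 1.9, 0, 0, 0, 0, 0],
    [-1.24, 1.9, 0, 0, 0, 0, 0],
  ],
)

```text
clock: 5.07
tool_pos: [0.5749, 0.1107, 0.1492]
tool_rot: [-0.074, 0.997, -0.0, -0.0]
ft_force: [-0.1, 0.2, -0.4]
gripper_width: 0.0006
```

```bash
python3 chk.py d 0 36 2>/dev/null
cd pics; python3 -c "
import cv2
cv2.imwrite('d.png',cv2.resize(cv2.imread('dside.png')[140:240,200:320],None,fx=5,fy=5))"
```

```text
tcp [ 0.2 83.6] 0.1492 F [-0.1  0.2 -0.4] t 5.0667
top knob [-4.4 35.2] 0.1633 17 1.0 fore -0.03 across -0.248
side knob [ 0.1 36. ] 0.1647 235 1.02 fore 0.001 across -0.25
```

View pics/d.png

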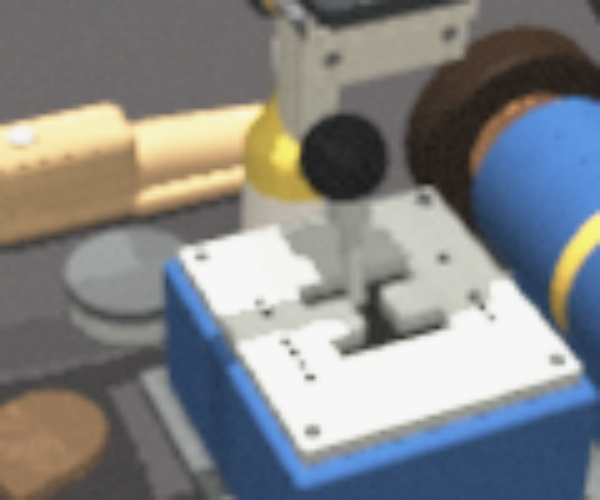

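Emit:
drive_tool(
  rows=[
    [0, -0.2, 0, 0, 0, 0, 0],
    [0, -0.35, 0, 0, 0, 0, 0],
    [0, -0.45, 0, 0, 0, 0, 0],
    [0, -0.55, 0, 0, 0, 0, 0],
    [0, -0.65, 0, 0, 0, 0, 0],
    [0, -0.75, 0, 0, 0, 0, 0],
    [0, -0.85, 0, 0, 0, 0, 0],
    [0, -0.85, 0, 0, 0, 0, 0],
  ],
)

```text
clock: 5.83
tool_pos: [0.5778, 0.0896, 0.1499]
tool_rot: [-0.074, 0.997, -0.0, 0.0]
ft_force: [-0.6, 3.0, 3.2]
gripper_width: 0.0005
```

```bash
python3 chk.py e 0 25 2>/dev/null
```

```text
tcp [ 0.  62.3] 0.1499 F [-0.6  3.   3.2] t 5.8333
top knob [-3.3 26.4] 0.1664 27 0.76 fore -0.023 across -0.183
side knob [-0.  25.4] 0.1671 242 1.01 fore -0.0 across -0.176
```

Emit:
drive_tool(
  rows=[
    [0, -0.15, 0, 0, 0, 0, 0],
    [0, -0.3, 0, 0, 0, 0, 0],
    [0, -0.45, 0, 0, 0, 0, 0],
    [0, -0.6, 0, 0, 0, 0, 0],
    [0, -0.75, 0, 0, 0, 0, 0],
    [0, -0.9, 0, 0, 0, 0, 0],
    [0, -1.05, 0, 0, 0, 0, 0],
    [0, -1.2, 0, 0, 0, 0, 0],
    [0, -1.35, 0, 0, 0, 0, 0],
    [0, -1.5, 0, 0, 0, 0, 0],
    [0, -1.65, 0, 0, 0, 0, 0],
    [0, -1.8, 0, 0, 0, 0, 0],
    [0, -1.95, 0, 0, 0, 0, 0],
    [0, -2.1, 0, 0, 0, 0, 0],
    [0, -2.25, 0, 0, 0, 0, 0],
    [0, -2.35, 0, 0, 0, 0, 0],
    [0, -2.35, 0, 0, 0, 0, 0],
  ],
)

```text
clock: 7.35
tool_pos: [0.5861, 0.0312, 0.1492]
tool_rot: [-0.074, 0.997, -0.0, -0.0]
ft_force: [0.7, 1.7, -0.3]
gripper_width: -0.0001
```

```bash
python3 chk.py f 0 -34 2>/dev/null
cd pics; python3 -c "
import cv2
cv2.imwrite('f.png',cv2.resize(cv2.imread('fside.png')[140:240,200:320],None,fx=5,fy=5))"
```

```text
tcp [-0.5  3.3] 0.1492 F [ 0.7  1.7 -0.3] t 7.35
top knob [ -1.  -34.9] 0.1704 4 0.33 fore -0.007 across 0.234
side knob [  0.4 -33.3] 0.1657 263 0.95 fore 0.002 across 0.231
```

View pics/f.png

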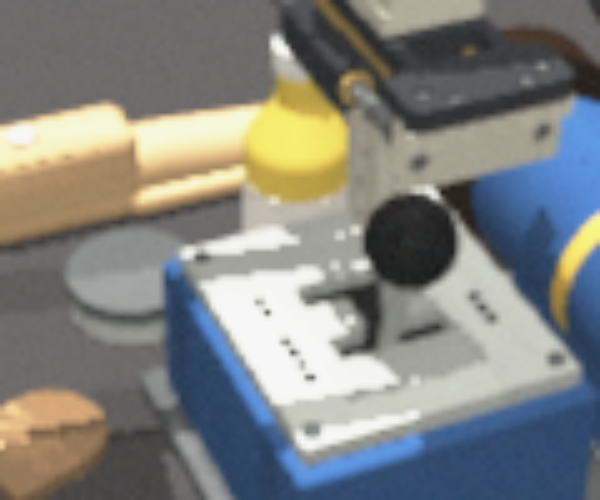

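The lever is across in the right leg, with a lean of about 0.23 and fore about 0. I nudge it 2 mm towards centre, then go round behind the knob.

Emit:
drive_tool(
  rows=[
    [0, -0.08, 0, 0, 0, 0, 0],
    [0, -0.08, 0, 0, 0, 0, 0],
    [0, 0.25, 0, 0, 0, 0, 0],
    [0, 0.3, 0, 0, 0, 0, 0],
    [1.0, 0.3, 0, 0, 0, 0, 0],
    [2.0, 0.3, 0, 0, 0, 0, 0],
    [2.4, 0.3, 0, 0, 0, 0, 0],
    [2.4, 0.3, 0, 0, 0, 0, 0],
    [2.4, -0.6, 0, 0, 0, 0, 0],
    [2.4, -1.5, 0, 0, 0, 0, 0],
    [2.4, -1.55, 0, 0, 0, 0, 0],
    [2.4, -1.55, 0, 0, 0, 0, 0],
  ],
)

```text
clock: 8.45
tool_pos: [0.5335, -0.0161, 0.15]
tool_rot: [-0.073, 0.997, -0.0, 0.0]
ft_force: [-0.2, -0.3, -0.5]
gripper_width: 0.0007
```

```bash
python3 chk.py g 0 -35 2>/dev/null
```

```text
tcp [-59.5 -35.7] 0.15 F [-0.2 -0.3 -0.5] t 8.45
top knob [ -0. -35.] 0.164 0 nan fore -0.0 across 0.245
side knob [ -0.2 -34.4] 0.166 61 1.03 fore -0.002 across 0.237
```

Emit:
drive_tool(
  rows=[
    [-0.5, 0, 0, 0, 0, 0, 0],
    [-0.9, 0, 0, 0, 0, 0, 0],
    [-1.05, 0, 0, 0, 0, 0, 0],
    [-1.2, 0, 0, 0, 0, 0, 0],
    [-1.35, 0, 0, 0, 0, 0, 0],
    [-1.5, 0, 0, 0, 0, 0, 0],
    [-1.65, 0, 0, 0, 0, 0, 0],
    [-1.8, 0, 0, 0, 0, 0, 0],
    [-1.95, 0, 0, 0, 0, 0, 0],
    [-2.1, 0, 0, 0, 0, 0, 0],
    [-2.25, 0, 0, 0, 0, 0, 0],
    [-2.35, 0, 0, 0, 0, 0, 0],
    [-2.45, 0, 0, 0, 0, 0, 0],
    [-2.5, 0, 0, 0, 0, 0, 0],
    [-2.5, 0, 0, 0, 0, 0, 0],
  ],
)

```text
clock: 9.8
tool_pos: [0.5945, -0.006, 0.1493]
tool_rot: [-0.074, 0.997, 0.0, -0.0]
ft_force: [-1.2, 1.3, -0.2]
gripper_width: 0.0005
```

```bash
python3 chk.py i 34 -35 2>/dev/null
```

```text
tcp [  2.4 -34.7] 0.1493 F [-1.2  1.3 -0.2] t 9.8
top knob [ 34. -35.] 0.164 0 nan fore 0.235 across 0.245
side knob [ 32.1 -32.5] 0.1627 71 0.89 fore 0.222 across 0.23
```

Creep to the stop, 1 mm at a time, watching the force.

Emit:
drive_tool(
  rows=[
    [-0.04, 0, 0, 0, 0, 0, 0],
    [-0.08, 0, 0, 0, 0, 0, 0],
    [-0.12, 0, 0, 0, 0, 0, 0],
    [-0.16, 0, 0, 0, 0, 0, 0],
    [-0.16, 0, 0, 0, 0, 0, 0],
  ],
)

```text
clock: 10.32
tool_pos: [0.5984, -0.0056, 0.1495]
tool_rot: [-0.074, 0.997, -0.0, -0.0]
ft_force: [-1.4, 0.6, -1.8]
gripper_width: 0.0008
```

Emit:
drive_tool(
  rows=[
    [-0.04, 0, 0, 0, 0, 0, 0],
    [-0.06, 0, 0, 0, 0, 0, 0],
    [-0.06, 0, 0, 0, 0, 0, 0],
  ],
)

```text
clock: 10.57
tool_pos: [0.6, -0.0054, 0.1496]
tool_rot: [-0.074, 0.997, -0.0, -0.0]
ft_force: [-2.8, 0.2, -2.5]
gripper_width: 0.0004
```

```bash
python3 chk.py j 37 -35 2>/dev/null
```

```text
tcp [  7.9 -34.9] 0.1496 F [-2.8  0.2 -2.5] t 10.5667
top knob [ 37. -35.] 0.164 0 nan fore 0.256 across 0.245
side knob [ 36.7 -32.4] 0.1613 77 0.89 fore 0.254 across 0.232
```

Emit:
drive_tool(
  rows=[
    [-0.04, 0, 0, 0, 0, 0, 0],
    [-0.04, 0, 0, 0, 0, 0, 0],
  ],
)

```text
clock: 10.83
tool_pos: [0.6009, -0.0052, 0.1496]
tool_rot: [-0.074, 0.997, -0.0, -0.0]
ft_force: [-3.5, 0.1, -1.8]
gripper_width: 0.0007
```

Emit:
drive_tool(
  rows=[
    [-0.04, 0, 0, 0, 0, 0, 0],
    [-0.04, 0, 0, 0, 0, 0, 0],
  ],
)

```text
clock: 11.0
tool_pos: [0.6017, -0.005, 0.1494]
tool_rot: [-0.074, 0.997, -0.0, -0.0]
ft_force: [-4.7, -0.5, -1.7]
gripper_width: 0.0008
```

Emit:
drive_tool(
  rows=[
    [-0.04, 0, 0, 0, 0, 0, 0],
    [-0.04, 0, 0, 0, 0, 0, 0],
  ],
)

```text
clock: 11.17
tool_pos: [0.6025, -0.0049, 0.1493]
tool_rot: [-0.074, 0.997, 0.0, -0.001]
ft_force: [-4.2, -0.3, -1.9]
gripper_width: 0.0005
```

Emit:
drive_tool(
  rows=[
    [-0.04, 0, 0, 0, 0, 0, 0],
    [-0.04, 0, 0, 0, 0, 0, 0],
  ],
)

```text
clock: 11.33
tool_pos: [0.6033, -0.0047, 0.1492]
tool_rot: [-0.074, 0.997, 0.0, -0.001]
ft_force: [-5.3, -0.1, -2.3]
gripper_width: 0.0007
```

```bash
python3 chk.py k 38 -35 2>/dev/null
```

```text
tcp [ 11.3 -34.8] 0.1492 F [-5.3 -0.1 -2.3] t 11.3333
top knob [ 38. -35.] 0.164 0 nan fore 0.263 across 0.245
side knob [ 39.1 -32.5] 0.1606 76 1.06 fore 0.271 across 0.233
```

Emit:
drive_tool(
  rows=[
    [-0.06, 0, 0, 0, 0, 0, 0],
    [-0.06, 0, 0, 0, 0, 0, 0],
  ],
)

```text
clock: 11.6
tool_pos: [0.6045, -0.0045, 0.149]
tool_rot: [-0.074, 0.997, 0.0, -0.001]
ft_force: [-6.7, -2.2, -0.8]
gripper_width: 0.0004
```

Retreat straight back, rise, and move aside so that both cameras can see.

Emit:
drive_tool(
  rows=[
    [0.4, 0, 0, 0, 0, 0, 0],
    [1.2, 0, 0, 0, 0, 0, 0],
    [2.4, 0, 0, 0, 0, 0, 0],
    [3.5, 0, 0, 0, 0, 0, 0],
    [3.5, 0, -1.5, 0, 0, 0, 0],
    [3.5, 0, -3, 0, 0, 0, 0],
    [3.5, 0, -4, 0, 0, 0, 0],
    [3.5, 1.5, -4, 0, 0, 0, 0],
    [3.5, 3, -4, 0, 0, 0, 0],
    [3.5, 4.5, -4, 0, 0, 0, 0],
    [3.5, 6, -4, 0, 0, 0, 0],
    [3.5, 7.5, -4, 0, 0, 0, 0],
    [3.5, 9, -4, 0, 0, 0, 0],
    [3.5, 10, -4, 0, 0, 0, 0],
    [3.5, 10, -4, 0, 0, 0, 0],
    [3.5, 10, -4, 0, 0, 0, 0],
  ],
)

```text
clock: 12.93
tool_pos: [0.4823, 0.2313, 0.2506]
tool_rot: [-0.076, 0.997, 0.0, 0.001]
ft_force: [1.0, -0.1, 0.2]
gripper_width: 0.0001
```

```bash
python3 chk.py m 38 -35 2>/dev/null
cd pics; python3 -c "
import cv2,numpy as np
a,b=cv2.imread('mtop.png')[110:250,130:350],cv2.imread('mside.png')[130:270,190:330]
cv2.imwrite('m.png',cv2.resize(np.hstack([a,b]),None,fx=2.2,fy=2.2))"
```

```text
tcp [-73.6 216.5] 0.2506 F [ 1.  -0.1  0.2] t 12.9333
top knob [ 36.8 -32.3] 0.1592 242 1.29 fore 0.254 across 0.234
side knob [ 39.1 -32.7] 0.1601 237 1.08 fore 0.271 across 0.236
```

View pics/m.png

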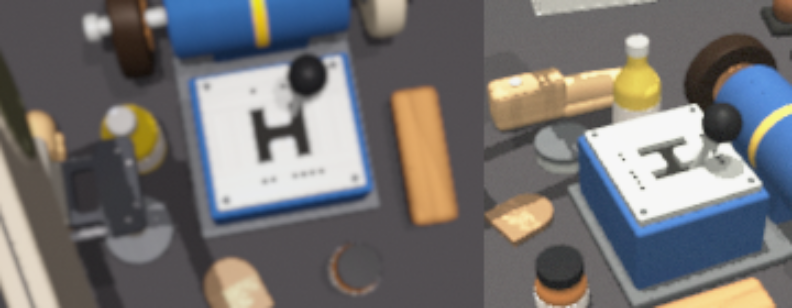

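The knob, at (307,75) in the top view and (722,122) in the side view, stands over the far right slot. The bystanders in view look unmoved.

```bash
python3 -c "
from plant import env
print(env.finish_job())"
```

```text
the job is handed in; nothing more can be done
None
```

The lever is in third gear (the far right slot), and I handed the job in at about 13 s. `finish_job` gives no verdict, so I have only my own checks to go by.

**What I did:** The lever started in second. With the fingers shut, I pushed it forward to the crossbar, then across from the left, then forward to the end of third. I then backed the arm away.

**Last checks:**

| Check | Side camera | Top camera | Needed |
|---|---|---|---|
| Forward lean (rad) | 0.271 | 0.254 | above 0.235 |
| Sideways lean (rad) | 0.236 | 0.234 | above 0.19 |

- **Cameras disagree slightly:** they differ by about 2 mm in the forward direction, close to the calibration error; both readings pass.
- **End stop:** force rose slowly to about 7 N on the last few millimetres rather than showing a sharp stop. The knob did not spring back when released.
- **Forces:** readings at the ends of moves stayed below about 7 N, against the 40 N limit. I did not see values within each move.
- **Bystanders:** in the last picture those in view looked unmoved. I checked this by eye and did not measure it; the second heel blank was outside the picture.
- **Robot clear:** the gripper was about 0.2 m to the left of the gate and touching nothing.

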